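Reset the leak tester and set its bleed valve two turns open

ROBOT

A 6-joint arm with a two-finger parallel gripper is mounted at the origin on a cart in front of the work surface, level with it; the furniture and walls round the work are solid. World frame = base frame: x ahead of the robot, y to its left, z up, the work surface at z = 0. Lengths are in m, angles in rad, forces in N, time in s.
With the tool pointing down it reaches from about 0.35 to 0.85 m from the base axis. Payload 8.1 kg.
Tool frame: the origin (TCP) lies between the finger pads, 19 mm behind the fingertips; this is the grasp point; z points along the fingers, y is the line along which they close (so a half turn about z gives the same grasp; the last joint's range is limited). The gripper opens to 93 mm and grips with 3 to 60 N. Pads are 15 mm wide; open, the fingers measure 128 mm over their backs; the gripper's body (75 mm by 188 mm) begins 65 mm behind the grasp point.
Start: joints at [1.135, 0.13, 1.488, -0, 1.523, -0.085], TCP at [0.206, 0.563, 0.237] pointing down, gripper open.
Joint ranges: [-2.96, 2.96], [-0.89, 2.26], [0.02, 2.5], [-1.34, 4.48], [0, 2.73], [-2.66, 2.66]. Speed limits (rad/s): [2.39, 2.39, 2.79, 3.14, 3.14, 3.14].

INTERFACE

Orientations are given as a rotation vector (axis times angle).
In Python, from plant import robot gives the robot as it stands.
- The arm moves only by the tool inch_along, called as a command line: name --pt "numbers of a row" for each row, then --argument value for the rest. Schema: {"type":"object","properties":{"increments":{"type":"string"},"clamp_n":{"type":"number"},"only":{"type":"string"},"quiet":{"type":"boolean"},"lines":{"type":"string"}},"required":["increments"],"additionalProperties":false}. increments is a string of 1 to 20 rows, parted by semicolons, with the numbers parted by spaces; each row has 5 numbers: the finger opening in m, then dx, dy, dz in units of 25 mm, then a turn about the tool's z in units of 0.25 rad; each row shifts and turns the commanded pose from where the row before left it, along the tool's axes as they then stand; what a row does not reach is not made up. A row lasts 1/10 s, in which the tool goes at most 0.05 m and 0.15 rad, less where a joint would pass 70% of its speed; a pose out of reach is approached as far as the arm can. The fingers move at their own pace and stop on an object; clamp_n is the grip in N (left out, the last holds). Time passes only in rows, so rows that do not move let the fingers close. The tool returns the time, the measured TCP pose, the force, the opening and the grip force at its end. only (a regular expression) keeps the lines of the reply that match it, lines (a string "A,B") keeps lines A to B, and quiet returns only ok. Input that does not fit is refused with a message, and nothing moves.
- robot.read_state(): the state, without advancing time (a new reading comes with each control period).
- robot.read_camera(name): name is "scene" or "top" or "wrist"; returns a dict with "image" (420x560x3 uint8, red, green, blue), "fx", "fy", "cx", "cy" (pixels), "dist" ([k1, k2, p1, p2, k3] as OpenCV has them; the pictures are not rectified), "R" (3x3) and "t" (3): a world point X has camera coordinates R X + t. Camera axes: x right, y down, z forward; pixel columns grow to the right and rows downward; lengths in m; the calibration is good to about 2 mm. A picture is of the moment at which its call begins. There is no depth.
- robot.close_job(): hands the job in; it is judged then, once.
The state is a dict: "t": time; "q": joint angles; "dq": joint speeds; "joint_torque": joint torques, N m; "tool_pos": TCP position; "orientation": TCP orientation; "force": force on the tool from outside, world axes, zero at the start; "wrist_torque": the same for the moment, N m; "opening": finger opening in m; "gripper_force": force on a finger pad.
Only numpy, scipy, OpenCV 4.12 (cv2) and the standard library are available. Lean on these libraries where they do the work, as an engineer would, in place of code of your own. Each camera call takes 0.05 s, during which the arm holds its last target. There are 200 camera calls.

TASK

On the bench leak tester, fully press the small recessed reset button with the tip of the stylus from the stand and put the stylus back in its hole in the stand. Then screw the bleed valve shut to its stop (clockwise from above) by the crank grip on its wheel, back it off exactly two full turns, and finish still gripping the crank grip there. Leave the other things on the bench where they are.

Things in the scene. Friction and masses are not known exactly. Their poses are not given: they have to be found in the camera images.
- tester: the leak tester, fixed to the bench: a 130 x 240 x 10 mm aluminium plate carrying a grey console (96 x 94 mm, top 60 mm above the bench) at its -y end and a brass needle valve with a crank wheel at its +y end. Origin: centre of the plate's underside. x and y are the plate's short and long sides, z is up. The button's axis is at x -12, y -62 mm, the wheel's axis at x 0, y +65 mm
- button_top (a point): centre of the top face of the round black reset button, 13 mm across, in a 16 mm round hole in the console's top, 4 mm below the surface round it when not pressed; too deep for fingers. It goes down against a spring (about 1.4 N to start, 5 N fully down)
- reset_button (a joint): how far the reset button is pushed down, m: 0 free, 0.005 fully down (bottomed)
- wheel (a joint): angle of the valve wheel, rad: 0 = shut, on its hard stop; grows as it is turned counter-clockwise seen from above (opening), to 22 at most; 6.283 is one turn, two turns open is 12.566. Stays where it is left (friction 0.06 N m, damping 0.02 N m s/rad). At 0 the crank grip lies in the tester's +x direction from the wheel's axis
- wheel_center (a point): centre of the dark steel wheel, on its vertical axis, 98 mm above the bench: a rim of 80 mm mean diameter and 10 mm thick with three spokes; it does not rise or sink as it turns
- crank_grip: the black cylindrical crank grip standing on the wheel's rim, 18 mm in diameter and 44 mm tall, 40 mm from the wheel's axis; it spins freely on its own pin, so that the gripper need not turn with it. Origin: centre of its underside, 105 mm above the bench, z up
- grip_mid (a point): the middle of the crank grip, on its axis, 127 mm above the bench
- stand: the stylus stand, fixed: an aluminium block 46 x 46 mm on a 60 x 60 mm foot, 58 mm high, with one 15 mm round hole right through the block's middle, 52 mm deep, mouth chamfered. Origin: centre of its underside, z up
- stand_top (a point): centre of the mouth of the stand's hole, in its top face
- stylus: the steel stylus, 100 mm long, about 60 g, hanging upright by its collar in the stand's hole at the start. Origin: its tip (lower end); z runs along it to the top. From the tip: shank 8 mm in diameter to 45 mm (tip tapered to 5 mm), collar 28 mm in diameter from 45 to 50 mm, round ribbed handle 13 mm in diameter from 50 to 100 mm. When put back its collar lies on the stand's top
- collar (a point): on the stylus's axis, at the underside of its collar, 45 mm from the tip; meets stand_top when the stylus is home
- magnifier: bystander: black eye loupe, 36 mm across and 30 mm tall; origin at the centre of its underside
- blower: bystander: dust blower, a red bulb with a black nozzle, 61 mm across, 104 mm tall; origin at the centre of its underside
- oil_pot: bystander: small round oil pot, 28 mm across, 20 mm tall; origin at the centre of its underside

How it is judged:
By the outcome, as a careful person would: the job done as asked, in the order asked, and still so for the second after the job is handed in, while the arm keeps its last pose, push and grip.
It also fails if it takes over 72 s, if anything falls off the work surface, if the arm or the gripper's body presses on something with over 40 N, if the wrist force passes 120 N, or if a joint passes its speed limit or range.

## Working session

There is one attempt and no reset: what is moved stays moved. The work goes in short steps, Python scripts to look and compute and a tool call to move; the robot and the scene stay as the last step left them, time stands still between calls to the robot, and variables do not carry over. Pictures are saved under pics/ and viewed, at most 10 in all, crops included, and the job is handed in when it is done.

```bash
ls; mkdir -p pics; python3 - <<'E'
from plant import robot
import cv2,numpy as np
for n in ["scene","top"]:
    c=robot.read_camera(n); cv2.imwrite(f"pics/{n}0.png",c["image"][:,:,::-1])
    print(n,{k:np.round(v,4).tolist() for k,v in c.items() if k!="image"})
s=robot.read_state();print(s)
E
```

```text
pics
plant.py
scene {'fx': 520.1242, 'fy': 520.1242, 'cx': 275.3026, 'cy': 214.1589, 'dist': [0.0018, 0.0, 0.0, 0.0, 0.0], 'R': [[0.5797, -0.8148, -0.0041], [-0.5229, -0.3681, -0.7688], [0.625, 0.4478, -0.6394]], 't': [-0.2509, 0.419, 0.6132]}
top {'fx': 382.2307, 'fy': 382.2307, 'cx': 273.6244, 'cy': 205.8228, 'dist': [-0.0379, 0.0, 0.0, 0.0, 0.0], 'R': [[0.016, -0.9997, 0.0178], [-0.9933, -0.0179, -0.1137], [0.114, -0.0158, -0.9934]], 't': [0.0816, 0.576, 0.9049]}
{'t': 0.1, 'q': array([ 1.13460027e+00,  1.31077181e-01,  1.48913647e+00,  1.94582091e-05,
        1.52300001e+00, -8.54144159e-02]), 'dq': array([ 0.00057392, -0.00111383, -0.00255656,  0.00136274, -0.00016813,
       -0.00088754]), 'joint_torque': array([ 2.91768811e-03, -5.61339605e+01, -4.93097091e+01,  7.72153353e-02,
        2.89117143e-02, -7.69452299e-05]), 'tool_pos': array([0.20596178, 0.56304507, 0.236516  ]), 'orientation': array([-5.48110932e-01, -3.09296439e+00,  2.45195111e-03]), 'force': array([0.23225528, 0.02311733, 0.34529652]), 'wrist_torque': array([ 0.02617825, -0.02191061,  0.00336957]), 'gripper_force': 0.0, 'opening': 0.09302705923969855}
```

View pics/scene0.png

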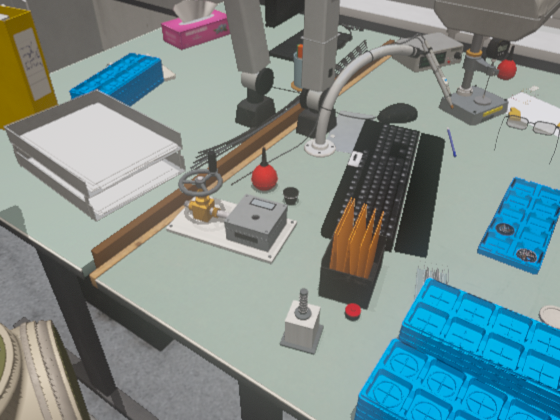

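View pics/top0.png

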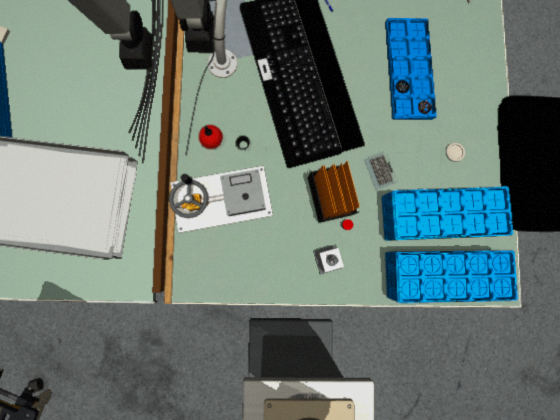

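The scene view shows the tester (wheel at about 200,180, console at 257,220), the stand with stylus (302,320) and the red oil pot (352,311). In the top view the plate is centred near (221,198), the wheel near (188,198), the crank grip near (186,180) and the stand at (330,259). I'll zoom in for exact pixels.

```bash
cat > h.py <<'E'
import cv2,numpy as np
from plant import robot
from scipy.spatial.transform import Rotation as Ro
def K(c): return np.array([[c["fx"],0,c["cx"]],[0,c["fy"],c["cy"]],[0,0,1.]])
def pix2w(c,uv,z):
    n=cv2.undistortPoints(np.array([[uv]],float),K(c),np.array(c["dist"]))[0,0]
    R=np.array(c["R"]);t=np.array(c["t"]);C=-R.T@t;d=R.T@np.array([*n,1.])
    return C+d*(z-C[2])/d[2]
def proj(c,X):
    return cv2.projectPoints(np.array(X,float).reshape(-1,3),cv2.Rodrigues(np.array(c["R"]))[0],np.array(c["t"],float),K(c),np.array(c["dist"]))[0][:,0]
def totool(target,s=None):
    s=s or robot.read_state()
    return Ro.from_rotvec(s["orientation"]).inv().apply(np.array(target)-s["tool_pos"])
E
python3 - <<'E'
import cv2,numpy as np
a=cv2.imread("pics/top0.png");b=cv2.imread("pics/scene0.png")
A=cv2.resize(a[155:280,160:360],None,fx=4,fy=4,interpolation=cv2.INTER_CUBIC)[:, :]
cv2.imwrite("pics/topz.png",A)
B=cv2.resize(b[150:355,160:370],None,fx=2.9,fy=2.9,interpolation=cv2.INTER_CUBIC)
cv2.imwrite("pics/scz.png",B)
E
```

```text
(no output)
```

View pics/topz.png

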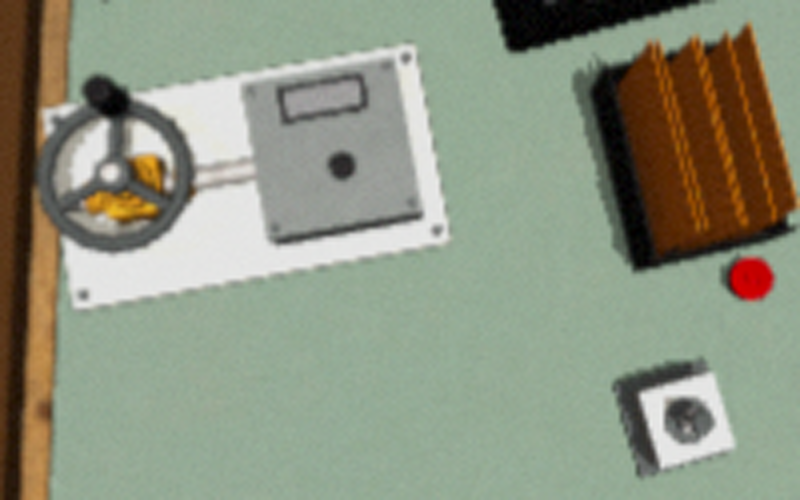

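View pics/scz.png

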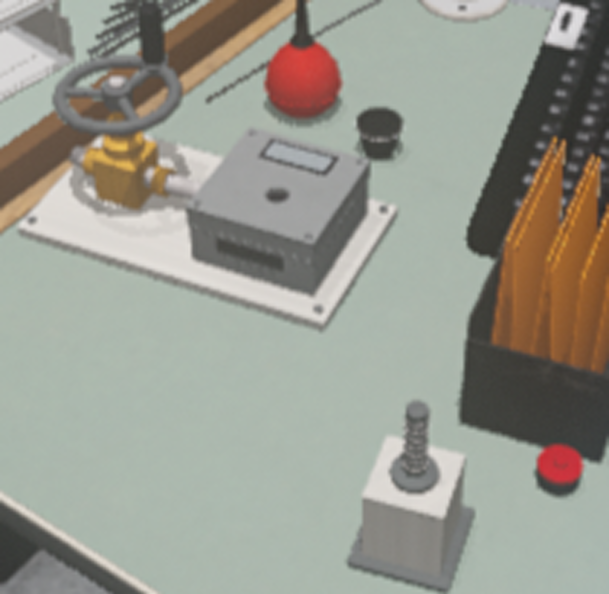

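```bash
python3 - <<'E'
from h import *
T=robot.read_camera("top");S=robot.read_camera("scene")
t=lambda x,y:(160+(x+.5)/4-.5,155+(y+.5)/4-.5)
s=lambda x,y:(160+(x+.5)/2.9-.5,150+(y+.5)/2.9-.5)
P=lambda n,a:print(n,np.round(a,4))
for n,q in dict(c1=(415,45),c2=(448,240),c3=(75,308)).items(): P("T "+n,pix2w(T,t(*q),.01))
for n,q in dict(c1=(397,206),c2=(323,326),c3=(20,225)).items(): P("S "+n,pix2w(S,s(*q),.01))
P("T btn",pix2w(T,t(342,166),.058));P("S btn",pix2w(S,s(278,196),.058))
P("T hub",pix2w(T,t(114,173),.105));P("S hub",pix2w(S,s(117,82),.105))
P("T rim",pix2w(T,t(114,173),.103));P("S rim",pix2w(S,s(117.5,94),.098))
P("T griptop",pix2w(T,t(100,90),.149));P("S griptop",pix2w(S,s(150,5),.149))
P("T stand",pix2w(T,t(686,421),.058));P("S stand",pix2w(S,s(415,480),.058))
P("S collar",pix2w(S,s(415,472),.063));P("S styltop",pix2w(S,s(417,408),.113));P("T styltop",pix2w(T,t(688,421),.113))
P("T pot",pix2w(T,t(750,279),.02));P("S pot",pix2w(S,s(559,460),.02))
P("T file",pix2w(T,t(640,268),.1))
P("C",-np.array(T["R"]).T@T["t"])
E
```

```text
T c1 [0.6787 0.1187 0.01  ]
T c2 [0.5548 0.0957 0.01  ]
T c3 [0.5083 0.3267 0.01  ]
S c1 [0.6768 0.1191 0.01  ]
S c2 [0.5477 0.0916 0.01  ]
S c3 [0.5057 0.326  0.01  ]
T btn [0.5937 0.1602 0.058 ]
S btn [0.5917 0.1602 0.058 ]
T hub [0.5808 0.286  0.105 ]
S hub [0.5814 0.2897 0.105 ]
T rim [0.581  0.2865 0.103 ]
S rim [0.5779 0.287  0.098 ]
T griptop [0.62   0.2863 0.149 ]
S griptop [0.6186 0.2871 0.149 ]
T stand [ 0.4459 -0.0457  0.058 ]
S stand [ 0.4414 -0.048   0.058 ]
S collar [ 0.4426 -0.0471  0.063 ]
S styltop [ 0.4439 -0.0457  0.113 ]
T styltop [ 0.4472 -0.0376  0.113 ]
T pot [ 0.5329 -0.092   0.02  ]
S pot [ 0.5297 -0.0931  0.02  ]
T file [ 0.5326 -0.0125  0.1   ]
C [0.4677 0.1062 0.9629]
```

What does inch_along allow: 20 rows.

Careful with the scale: shifts go in units of 25 mm and turns go in units of 0.25 rad. That gives: -0.0435 m is -1.74, -0.017 m is -0.68, -0.117 rad is -0.468.

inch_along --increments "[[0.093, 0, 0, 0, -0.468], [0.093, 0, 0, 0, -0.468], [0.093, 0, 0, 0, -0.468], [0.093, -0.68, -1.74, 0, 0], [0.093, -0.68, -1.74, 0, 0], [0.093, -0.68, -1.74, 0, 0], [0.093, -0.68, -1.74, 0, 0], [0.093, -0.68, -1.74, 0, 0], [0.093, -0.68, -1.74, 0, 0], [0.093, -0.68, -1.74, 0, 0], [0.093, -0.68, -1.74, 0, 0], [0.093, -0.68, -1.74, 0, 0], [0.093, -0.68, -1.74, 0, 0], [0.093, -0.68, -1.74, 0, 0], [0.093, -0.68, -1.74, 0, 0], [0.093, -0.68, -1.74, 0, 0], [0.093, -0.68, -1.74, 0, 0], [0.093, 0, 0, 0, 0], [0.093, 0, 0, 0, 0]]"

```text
refused: increments: the value is not of type 'string' (schema: type "string"). Nothing was moved.
```

The call was refused and nothing moved: it wants rows parted by semicolons, with the numbers parted by spaces. Same move again in that form.

inch_along --increments "0.093 0 0 0 -0.468;0.093 0 0 0 -0.468;0.093 0 0 0 -0.468;0.093 -0.68 -1.74 0 0;0.093 -0.68 -1.74 0 0;0.093 -0.68 -1.74 0 0;0.093 -0.68 -1.74 0 0;0.093 -0.68 -1.74 0 0;0.093 -0.68 -1.74 0 0;0.093 -0.68 -1.74 0 0;0.093 -0.68 -1.74 0 0;0.093 -0.68 -1.74 0 0;0.093 -0.68 -1.74 0 0;0.093 -0.68 -1.74 0 0;0.093 -0.68 -1.74 0 0;0.093 -0.68 -1.74 0 0;0.093 -0.68 -1.74 0 0;0.093 0 0 0 0;0.093 0 0 0 0"

```text
t: 2.1
tool_pos: [0.4441, -0.0463, 0.2371]
orientation: [-0.004, -3.141, -0.001]
force: [0.7, 0.4, -0.3]
opening: 0.0931
gripper_force: 0.0
```

```bash
python3 - <<'E'
from h import *
c=robot.read_camera("wrist");cv2.imwrite("pics/w1.png",c["image"][:,:,::-1]);
s=robot.read_state();print(s["tool_pos"],s["orientation"],s["q"])
for p in ([.4435,-.0465,.113],[.4435,-.0465,.063],[.4435,-.0465,.058]):print(proj(c,p))
E
```

```text
[ 0.44398322 -0.04535637  0.23714233] [-1.38119128e-03 -3.14077037e+00 -1.00827234e-03] [-2.17144743e-01 -2.97078856e-01  1.89254597e+00  4.50463507e-04
  1.54706619e+00 -1.78707245e+00]
[[278.10930957 209.13557603]]
[[278.37656716 195.48345992]]
[[278.3990533  194.33506949]]
```

View pics/w1.png

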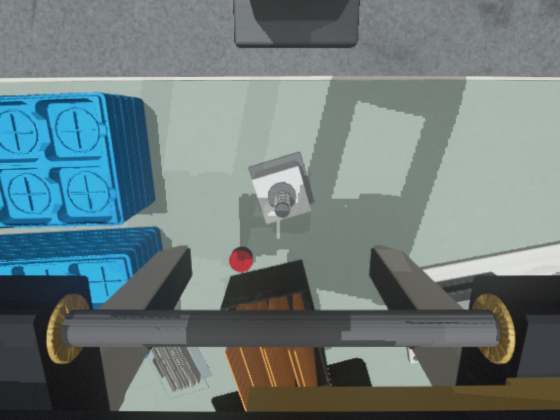

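The wrist view shows the stand with the stylus top at about (283,210) and its collar near (282,193), a few pixels right of my prediction. The fingers straddle it on the y axis. I'll zoom in.

```bash
python3 - <<'E'
import cv2
a=cv2.imread("pics/w1.png")
cv2.imwrite("pics/w1z.png",cv2.resize(a[145:235,230:330],None,fx=6,fy=6,interpolation=cv2.INTER_CUBIC))
E
```

```text
(no output)
```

View pics/w1z.png

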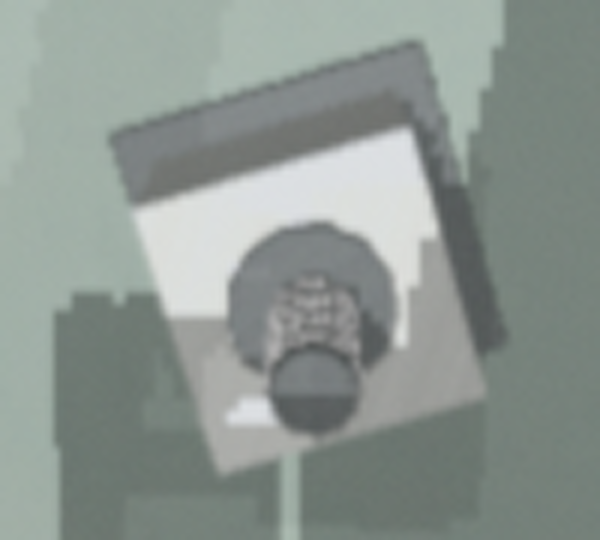

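```bash
python3 - <<'E'
from h import *
c=robot.read_camera("wrist")
print(c["fx"])
for uv,z in (((282.1,209.6),.113),((281.6,195.8),.063),((281.8,194.6),.058)):
    X=pix2w(c,uv,z);print(X,totool([*X[:2],.092]))
E
```

```text
345.0608338822952
[ 0.44382296 -0.04224637  0.113     ] [8.86750752e-05 2.45161149e-03 1.45253395e-01]
[ 0.44374798 -0.04241655  0.063     ] [0.00016374 0.00228147 0.14525334]
[ 0.44370193 -0.04219903  0.058     ] [0.00020968 0.00249902 0.14525347]
```

inch_along --increments "0.093 0 0.08 1.4 0;0.093 0 0 1.4 0;0.093 0 0 1.4 0;0.093 0 0 1 0;0.093 0 0 0.6 0;0.06 0 0 0 0;0.03 0 0 0 0;0.0 0 0 0 0;0.0 0 0 0 0;0.0 0 0 0 0;0.0 0 0 0 0;0.0 0 0 0 0" --clamp_n 40

```text
t: 3.4
tool_pos: [0.4444, -0.0436, 0.0927]
orientation: [0.0, 3.141, -0.0]
force: [-0.1, -0.4, -0.2]
opening: 0.0417
gripper_force: 0.0
```

inch_along --increments "0.0 0 0 0 0;0.0 0 0 0 0;0.0 0 0 0 0;0.0 0 0 0 0;0.0 0 0 0 0;0.0 0 0 0 0;0.0 0 0 0 0"

```text
t: 4.1
tool_pos: [0.4442, -0.0435, 0.0924]
orientation: [0.0, -3.141, -0.0]
force: [0.2, -0.1, -1.0]
opening: 0.0124
gripper_force: 40.0
```

To row units: 0.0291 m is 1.164, -0.0213 m is -0.852.

inch_along --increments "0 0 0 -0.8 0;0 0 0 -1.2 0;0 0 0 -1.2 0;0 0 0 -0.8 0;0 -0.42 0.58 0 0;0 -0.852 1.164 0 0;0 -0.852 1.164 0 0;0 -0.852 1.164 0 0;0 -0.852 1.164 0 0;0 -0.852 1.164 0 0;0 -0.852 1.164 0 0;0 -0.42 0.58 0 0;0 0 0 1.2 0;0 0 0 0.8 0;0 0 0 0 0;0 0 0 0 0"

```text
t: 5.7
tool_pos: [0.5927, 0.16, 0.1423]
orientation: [0.0, -3.14, 0.0]
force: [-0.2, -0.3, -0.1]
opening: 0.0125
gripper_force: 40.0
```

```bash
python3 - <<'E'
from h import *
for n in("wrist","scene","top"):
    c=robot.read_camera(n);
    s=robot.read_state();p=s["tool_pos"]
    tip=p-[0,0,.0794]
    print(n,tip,proj(c,[tip,[.593,.160,.056],[.593,.160,.06]]))
    cv2.imwrite(f"pics/{n}2.png",c["image"][:,:,::-1])
E
python3 - <<'E'
import cv2,numpy as np
w=cv2.imread("pics/wrist2.png");s=cv2.imread("pics/scene2.png")[170:270,200:300]
im=np.hstack([cv2.resize(w[130:280,200:350],(400,400),interpolation=2),cv2.resize(s,(400,400),interpolation=2)])
cv2.imwrite("pics/b2.png",im)
E
```

```text
wrist [0.59347971 0.16016121 0.06408644] [[278.22565985 228.53649204]
 [278.06097335 224.30947922]
 [278.02669388 226.04323886]]
scene [0.5939537  0.16018879 0.06474742] [[256.12984562 214.0192102 ]
 [256.03685173 217.74036751]
 [255.98007266 216.17665887]]
top [0.59410782 0.16017945 0.06497396] [[244.96644732 195.5249341 ]
 [245.24261201 196.51172606]
 [245.14865962 196.28013478]]
```

View pics/b2.png

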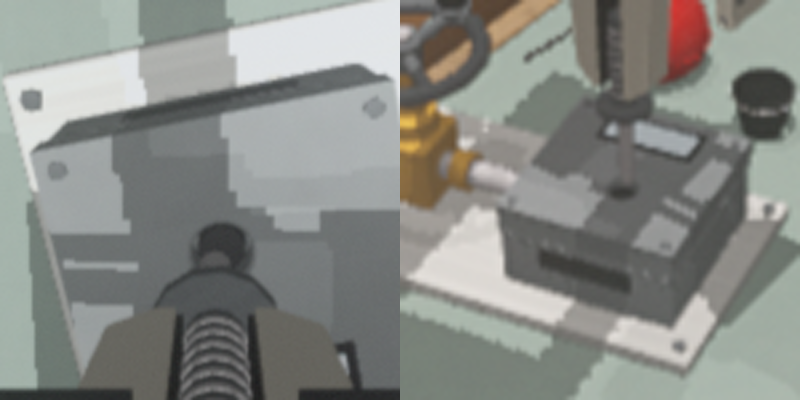

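The left half (wrist) shows the stylus tip near (281,228) and the hole centre near (283,223). The right half (scene) has the tip at (256.5,215.5) and the hole at (255.5,217.5). So the tip needs about +1.5 mm in y and -1.3 mm in x, and then I press.

To row units: 0.0015 m is 0.06, 0.0013 m is 0.052.

inch_along --increments "0 0.052 0.06 0 0;0 0 0 0 0;0 0 0 0.08 0;0 0 0 0.08 0;0 0 0 0.08 0;0 0 0 0.08 0;0 0 0 0 0;0 0 0 0 0"

```text
t: 6.65
tool_pos: [0.5918, 0.1616, 0.1346]
orientation: [0.0, -3.142, 0.0]
force: [-0.1, 0.2, 0.7]
opening: 0.0125
gripper_force: 40.0
```

inch_along --increments "0 0 0 0.04 0;0 0 0 0.04 0;0 0 0 0 0;0 0 0 0 0"

```text
t: 7.05
tool_pos: [0.5918, 0.1617, 0.1326]
orientation: [-0.0, 3.141, 0.0]
force: [-1.2, 0.4, 1.6]
opening: 0.0123
gripper_force: 40.0
```

inch_along --increments "0 0 0 0.04 0;0 0 0 0.04 0;0 0 0 0 0;0 0 0 0 0"

```text
t: 7.45
tool_pos: [0.5919, 0.1617, 0.1306]
orientation: [-0.0, 3.141, 0.0]
force: [-0.6, -0.7, 3.4]
opening: 0.0127
gripper_force: 40.0
```

inch_along --increments "0 0 0 0.04 0;0 0 0 0.04 0;0 0 0 0 0;0 0 0 0 0"

```text
t: 7.85
tool_pos: [0.5923, 0.1618, 0.13]
orientation: [-0.0, 3.14, 0.0]
force: [-4.7, -1.2, 12.1]
opening: 0.0123
gripper_force: 40.0
```

inch_along --increments "0 0 0 -0.4 0;0 0 0 -1 0;0 0 0 -1 0;0 0 0 -0.4 0;0 0.4 -0.56 0 0;0 0.852 -1.18 0 0;0 0.852 -1.18 0 0;0 0.852 -1.18 0 0;0 0.852 -1.18 0 0;0 0.852 -1.18 0 0;0 0.852 -1.18 0 0;0 0.388 -0.56 0 0;0 0 0 0 0;0 0 0 1.2 0;0 0 0 0.6 0;0 0 0 0 0;0 0 0 0 0;0 0 0 0 0"

```text
t: 9.65
tool_pos: [0.4452, -0.0431, 0.1545]
orientation: [-0.001, 3.14, -0.0]
force: [1.0, -0.7, -1.3]
opening: 0.0121
gripper_force: 40.0
```

```bash
python3 - <<'E'
from h import *
ims=[]
for n in("wrist","scene"):
    c=robot.read_camera(n);s=robot.read_state();p=s["tool_pos"]
    tip=p-[0,0,.0794]; q=proj(c,[tip,tip+[0,0,.058-tip[2]]])
    print(n,tip,q); u,v=q[0].astype(int)
    ims.append(cv2.resize(c["image"][v-50:v+50,u-50:u+50,::-1],(400,400),interpolation=2)); print(u-50,v-50)
cv2.imwrite("pics/b3.png",np.hstack(ims))
E
```

```text
wrist [ 0.44521417 -0.04321211  0.07522264] [[277.99999063 226.71402995]
 [278.14338256 219.4294211 ]]
227 176
scene [ 0.44519196 -0.04332257  0.07521553] [[301.90975366 305.30645678]
 [301.60286626 312.3515412 ]]
251 255
```

View pics/b3.png

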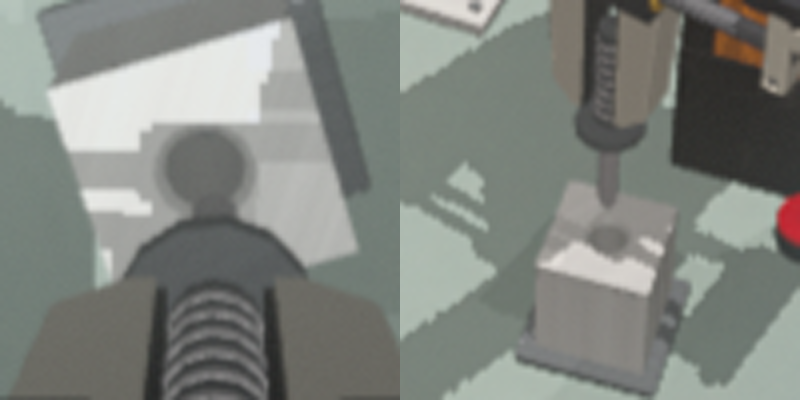

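The wrist view puts the hole at (277.7,218), against a tip footprint near (280.5,219). In the scene view the hole is at (303,314.5) and the tip at (303,305.7). I'll correct about -1.5 mm in x and -2.2 mm in y, then lower.

To row units: -0.0022 m is -0.088, 0.0015 m is 0.06.

inch_along --increments "0 0.06 -0.088 0 0;0 0 0 0.4 0;0 0 0 0.4 0;0 0 0 0.4 0;0 0 0 0 0"

```text
t: 10.25
tool_pos: [0.4412, -0.0453, 0.121]
orientation: [0.0, -3.138, -0.001]
force: [-0.2, 0.1, 0.0]
opening: 0.0121
gripper_force: 40.0
```

inch_along --increments "0 0 0 0.48 0;0 0 0 0.48 0;0 0 0 0.2 0;0 0 0 0 0;0 0 0 0 0"

```text
t: 10.75
tool_pos: [0.4428, -0.0456, 0.0944]
orientation: [0.0, -3.141, -0.0]
force: [-0.8, -0.4, -1.1]
opening: 0.0124
gripper_force: 40.0
```

To row units: -0.03 m is -1.2, -0.04 m is -1.6.

inch_along --increments "0 0 0 0.04 0;0 0 0 0.04 0;0 0 0 0 0;0.05 0 0 0 0;0.05 0 0 0 0;0.05 0 0 0 0;0.05 0 0 0 0;0.05 0 0 0 0;0.05 0 0 0 0;0.05 0 0 0 0;0.05 0 0 -0.8 0;0.05 0 0 -1.2 0;0.05 0 0 -1.6 0;0.05 0 0 -1.6 0;0.05 0 0 0 0;0.05 0 0 0 0"

```text
t: 12.35
tool_pos: [0.4436, -0.0458, 0.2235]
orientation: [-0.0, 3.139, -0.001]
force: [0.2, -0.3, -1.2]
opening: 0.0499
gripper_force: 0.0
```

```bash
python3 - <<'E'
from h import *
c=robot.read_camera("wrist");d=robot.read_camera("scene")
w=c["image"][120:270,200:350,::-1];s=d["image"][250:350,250:350,::-1]
cv2.imwrite("pics/b4.png",np.hstack([cv2.resize(w,(400,400),interpolation=2),cv2.resize(s,(400,400),interpolation=2)]))
s=robot.read_state();print(s["tool_pos"],s["opening"])
E
```

```text
[ 0.44214446 -0.04542063  0.22112122] 0.04981156674856928
```

View pics/b4.png

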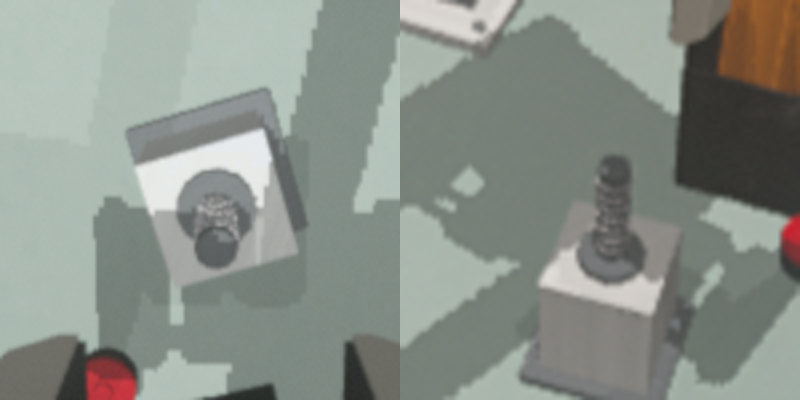

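The stylus is home: its collar is flat on the stand, and the red pot and the file box are undisturbed. Next is the crank grip, approached with the gripper turned 90°.

inch_along --increments "0.05 -0.784 1.476 0 0;0.05 -0.784 1.476 0 0;0.05 -0.784 1.476 0 0;0.05 -0.784 1.476 0 0;0.05 -0.784 1.476 0 0;0.05 -0.784 1.476 0 0;0.05 -0.784 1.476 0 0;0.05 -0.784 1.476 0 0;0.05 -0.784 1.476 0 0;0.05 0 0 0 0.5712;0.05 0 0 0 0.5712;0.05 0 0 0 0.5712;0.05 0 0 0 0.5712;0.05 0 0 0 0.5712;0.05 0 0 0 0.5712;0.05 0 0 0 0.5712;0.05 0 0 0 0.5712;0.05 0 0 0 0.5712;0.05 0 0 0 0.5712;0.05 0 0 0 0.5712"

```text
t: 14.45
tool_pos: [0.6181, 0.2862, 0.2196]
orientation: [-2.227, -2.214, 0.006]
force: [0.3, 0.7, 0.3]
opening: 0.0504
gripper_force: 0.0
```

inch_along --increments "0.05 0 0 0 0;0.05 0 0 0 0"

```text
t: 14.65
tool_pos: [0.6184, 0.2863, 0.2206]
orientation: [-2.216, -2.226, 0.004]
force: [-0.3, 0.1, -0.1]
opening: 0.0501
gripper_force: 0.0
```

```bash
python3 - <<'E'
from h import *
c=robot.read_camera("wrist");cv2.imwrite("pics/w5.png",c["image"][:,:,::-1])
s=robot.read_state();print(s["tool_pos"],s["orientation"],s["q"])
print(totool([.6195,.287,.133]),proj(c,[[.6195,.287,.149],[.5797,.2885,.103]]))
E
```

```text
[0.61858747 0.28636831 0.22104665] [-2.2160609  -2.22559193  0.0029381 ] [3.58377575e-01 3.59934424e-01 1.25116042e+00 4.58689103e-06
 1.53255746e+00 3.54085742e-01]
[0.00069027 0.00108547 0.08804425] [[283.26340339 230.22276061]
 [232.94935619 209.59753744]]
```

View pics/w5.png

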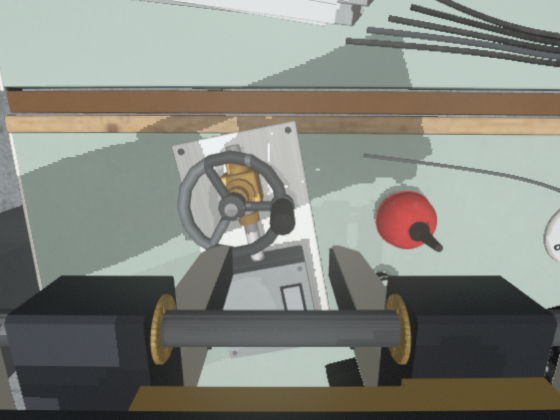

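The wheel hub is at (232,209), as predicted, and the dark crank grip is around (284,215). The blower is clear on the right at (406,220). I've used all my picture views, so I'll measure the grip blob numerically.

```bash
python3 - <<'E'
from h import *
im=cv2.imread("pics/w5.png");g=im.max(2)[188:242,262:304]
for r in range(0,54,2): print(188+r,''.join('#' if v<45 else '+' if v<65 else '.' if v<90 else ' ' for v in g[r]))
c=robot.read_camera("wrist")
for y in (.287,.290,.293): print(y,proj(c,[[.6195,y,.149],[.6195,y,.105]]), proj(c,[[.6195,y-.009,.149],[.6195,y+.009,.149],[.6105,y,.149],[.6285,y,.149]]).round(0).tolist())
E
```

```text
188                                           
190                                           
192                                           
194                                           
196                                           
198             .     .....                   
200               .............               
202             .................             
204          ......................           
206           .....................           
208         .......................           
210          ......................           
212          ......................           
214          ......................           
216          .......................          
218          .......................          
220          .......................          
222          .......................          
224          .......................          
226          ......................           
228         .......................           
230          ....................             
232             ...............               
234               .                           
236   .                                       
238                                           
240                                           
0.287 [[282.9474149  230.13354076]
 [282.64008045 212.33909644]] [[283.0, 243.0], [283.0, 217.0], [270.0, 230.0], [296.0, 230.0]]
0.29 [[282.97866761 225.86788265]
 [282.66553211 208.68493688]] [[283.0, 239.0], [283.0, 213.0], [269.0, 226.0], [296.0, 226.0]]
0.293 [[283.01012453 221.57249406]
 [282.69112382 205.00946417]] [[283.0, 234.0], [283.0, 209.0], [269.0, 222.0], [297.0, 222.0]]
```

To row units: 0.0005 m is 0.02, 0.03 m is 1.2.

inch_along --increments "0.05 0.18 0.02 0 0;0.05 0 0 1.2 0;0.05 0 0 1.2 0;0.05 0 0 0.8 0;0.05 0 0 0.32 0;0.05 0 0 0 0;0 0 0 0 0;0 0 0 0 0;0 0 0 0 0;0 0 0 0 0;0 0 0 0 0;0 0 0 0 0;0 0 0 0 0;0 0 0 0 0" --clamp_n 40

```text
t: 16.15
tool_pos: [0.6196, 0.2912, 0.1352]
orientation: [-2.221, -2.222, -0.0]
force: [-4.3, -0.8, 6.3]
opening: 0.017
gripper_force: 40.0
```

```bash
python3 - <<'E'
from h import *
c=robot.read_camera("top");s=robot.read_state();print(s["tool_pos"],s["orientation"],s["opening"],s["gripper_force"],s["force"])
E
```

```text
[0.61956338 0.29121965 0.13519634] [-2.22100887e+00 -2.22178095e+00 -4.11703886e-04] 0.017370699865815086 40.00195562839508 [-4.04526306 -1.08084107  5.40898171]
```

To row units: -0.0155 m is -0.62, -0.0151 m is -0.604.

inch_along --increments "0 0 0 -0.08 0;0 -0.62 -0.084 0 0;0 -0.54 -0.316 0 0;0 -0.376 -0.496 0 0;0 -0.16 -0.604 0 0;0 0 0 0 0;0 0 0 0 0"

```text
t: 16.9
tool_pos: [0.5806, 0.2502, 0.1354]
orientation: [-2.218, -2.22, -0.0]
force: [-1.4, 7.6, -5.9]
opening: 0.0173
gripper_force: 40.0
```

inch_along --increments "0 0.04 0 0.04 0;0 0.108 -0.616 0 0;0 0.332 -0.528 0 0;0 0.512 -0.36 0 0;0 0.608 -0.136 0 0;0 0 0 0 0"

```text
t: 17.5
tool_pos: [0.5396, 0.2909, 0.1353]
orientation: [-2.218, -2.223, 0.0]
force: [-5.5, 2.1, 1.7]
opening: 0.0174
gripper_force: 40.0
```

inch_along --increments "0 0.616 0.108 0 0;0 0.528 0.332 0 0;0 0.36 0.512 0 0;0 0.136 0.608 0 0;0 0 0 0 0"

```text
t: 18.0
tool_pos: [0.5815, 0.3303, 0.1353]
orientation: [2.221, 2.222, 0.002]
force: [1.5, 3.0, -0.8]
opening: 0.0171
gripper_force: 40.0
```

To row units: 0.0154 m is 0.616, 0.0132 m is 0.528.

inch_along --increments "0 -0.108 0.616 0 0;0 -0.332 0.528 0 0;0 -0.512 0.36 0 0;0 0 0 0 0;0 0 0 0 0"

```text
t: 18.5
tool_pos: [0.6174, 0.3038, 0.1353]
orientation: [-2.223, -2.22, 0.004]
force: [-4.9, -3.4, 2.5]
opening: 0.0171
gripper_force: 40.0
```

inch_along --increments "0 -0.16 0.052 0 0;0 -0.16 0.04 0 0;0 -0.16 0.028 0 0;0 0 0 0 0;0 0 0 0 0"

```text
t: 19.0
tool_pos: [0.6189, 0.2977, 0.1353]
orientation: [-2.215, -2.22, -0.005]
force: [-7.1, 17.0, -1.7]
opening: 0.0174
gripper_force: 40.0
```

To row units: -0.002 m is -0.08.

inch_along --increments "0 -0.08 0 0 0;0 0 0 0 0;0 0 0 0 0;0 0 0 0 0"

```text
t: 19.4
tool_pos: [0.6189, 0.2974, 0.1354]
orientation: [-2.213, -2.22, -0.008]
force: [-5.5, 24.3, -3.8]
opening: 0.017
gripper_force: 40.0
```

```bash
python3 - <<'E'
from h import *
for i in range(6):
    c=robot.read_camera("top");s=robot.read_state();d=s["tool_pos"]-[.5796,.2903,0];print(s["tool_pos"],s["force"],np.arctan2(d[1],d[0]))
E
```

```text
[0.61890755 0.29745778 0.13540463] [-5.19923523 23.69999489 -3.17836799] 0.18012328556405818
[0.61886607 0.29744232 0.13536692] [-6.39801179 24.08202183 -2.81559763] 0.17992842392887665
[0.61888879 0.29742728 0.13536954] [-5.44392022 24.14380863 -2.5829067 ] 0.17945579490984562
[0.61888204 0.297428   0.13535896] [-5.32087187 24.77532809 -2.84081864] 0.17950388773929776
[0.61888531 0.2974372  0.13537519] [-5.24706657 24.55095067 -4.03784485] 0.17971587596787508
[0.6189015  0.29742553 0.13536582] [-5.58770498 23.57157883 -3.3743805 ] 0.17935612616847316
```

To row units: 0.003 m is 0.12, -0.0008 m is -0.032.

inch_along --increments "0 0.12 -0.032 0 0;0 0.12 -0.032 0 0;0 0 0 0 0;0 0 0 0 0"

```text
t: 20.1
tool_pos: [0.6188, 0.2981, 0.1353]
orientation: [-2.22, -2.221, -0.001]
force: [-2.2, 5.5, -0.7]
opening: 0.0172
gripper_force: 40.0
```

```bash
python3 - <<'E'
from h import *
A=[]
for i in range(5):
    c=robot.read_camera("top");s=robot.read_state();A.append([*s["tool_pos"],*s["force"]])
m=np.mean(A,0);print(m,np.arctan2(m[1]-.2903,m[0]-.5796))
E
```

```text
[ 0.61878885  0.29812638  0.13530423 -3.41806468  5.89307597 -0.63134524] 0.19711617860650796
```

To row units: 0.0159 m is 0.636, -0.0156 m is -0.624.

inch_along --increments "0 0.636 -0.26 0 0;0 0.44 -0.444 0 0;0 0.236 -0.576 0 0;0 0 -0.624 0 0;0 -0.24 -0.576 0 0;0 -0.444 -0.44 0 0;0 -0.576 -0.236 0 0;0 -0.624 0 0 0;0 0 0 0 0"

```text
t: 21.25
tool_pos: [0.5403, 0.282, 0.1354]
orientation: [2.222, 2.22, 0.0]
force: [3.0, -1.0, -5.1]
opening: 0.0175
gripper_force: 40.0
```

inch_along --increments "0 -0.576 0.24 0 0;0 -0.44 0.444 0 0;0 -0.236 0.576 0 0;0 0 0.624 0 0;0 0.24 0.576 0 0;0 0.444 0.44 0 0;0 0.576 0.236 0 0;0 0.624 0 0 0;0 0 0 0 0;0 0 0 0 0"

```text
t: 22.25
tool_pos: [0.6182, 0.3003, 0.1353]
orientation: [-2.22, -2.223, -0.0]
force: [-0.1, 1.6, -1.8]
opening: 0.0175
gripper_force: 40.0
```

inch_along --increments "0 0.576 -0.24 0 0;0 0.44 -0.444 0 0;0 0.236 -0.576 0 0;0 0 -0.624 0 0;0 -0.24 -0.576 0 0;0 -0.444 -0.44 0 0;0 -0.576 -0.236 0 0;0 -0.624 0 0 0;0 0 0 0 0"

```text
t: 23.15
tool_pos: [0.5403, 0.282, 0.1354]
orientation: [2.222, 2.22, 0.001]
force: [4.1, -0.6, -5.0]
opening: 0.0174
gripper_force: 40.0
```

inch_along --increments "0 -0.576 0.24 0 0;0 -0.44 0.444 0 0;0 -0.236 0.576 0 0;0 0 0.624 0 0;0 0.24 0.576 0 0;0 0.444 0.44 0 0;0 0.288 0.12 0 0;0 0.288 0.12 0 0;0 0.24 0 0 0;0 0.16 0 0 0;0 0.12 0 0 0;0 0 0 0 0;0 0 0 0 0;0 0 0 0 0"

```text
t: 24.55
tool_pos: [0.6188, 0.2974, 0.1354]
orientation: [-2.221, -2.222, -0.002]
force: [4.3, 2.9, -5.3]
opening: 0.0169
gripper_force: 40.0
```

```bash
python3 - <<'E'
from h import *
A=[]
for i in range(5):
    c=robot.read_camera("top");s=robot.read_state();A.append([*s["tool_pos"],*s["force"]])
m=np.mean(A,0);print(m,np.arctan2(m[1]-.2903,m[0]-.5796))
E
```

```text
[ 0.61876252  0.29738535  0.13542668  5.12932833  2.45450232 -5.94614343] 0.1789856125570559
```

To row units: 0.0008 m is 0.032, 0.0012 m is 0.048.

inch_along --increments "0 0.048 0.048 0.032 0;0 0 0 0 0;0 0 0 0 0;0 0 0 0 0"

```text
t: 25.2
tool_pos: [0.6189, 0.2981, 0.1352]
orientation: [-2.22, -2.221, 0.002]
force: [-5.1, -0.7, 4.0]
opening: 0.0173
gripper_force: 40.0
```

```bash
python3 - <<'E'
from h import *
A=[]
for i in range(5):
    c=robot.read_camera("top");s=robot.read_state();A.append([*s["tool_pos"],*s["force"]])
m=np.mean(A,0);print(m,np.arctan2(m[1]-.2903,m[0]-.5796))
E
```

```text
[ 0.61891105  0.29805469  0.13522829 -4.98892226 -1.86524497  3.7740528 ] 0.19476435888941207
```

To row units: -0.0006 m is -0.024, -0.0004 m is -0.016.

inch_along --increments "0 0.016 -0.024 -0.016 0;0 0 0 0 0;0 0 0 0 0;0 0 0 0 0"

```text
t: 25.85
tool_pos: [0.6189, 0.2983, 0.1352]
orientation: [-2.221, -2.221, 0.001]
force: [-4.5, -3.9, 4.0]
opening: 0.017
gripper_force: 40.0
```

```bash
python3 - <<'E'
from h import *
A=[]
for i in range(20):
    c=robot.read_camera("top");s=robot.read_state();A.append([*s["tool_pos"],*s["force"]])
for a in (A[:5],A[-5:]):
    m=np.mean(a,0);print(m,np.arctan2(m[1]-.2903,m[0]-.5796),s["t"])
E
```

```text
[ 0.61885414  0.29832728  0.1352359  -4.69693614 -1.67348201  3.56135104] 0.20171405152042582 26.85
[ 0.61885095  0.29832083  0.13521969 -5.3371302  -2.46925847  3.71357277] 0.20157215472078926 26.85
```

```bash
python3 -c "
from plant import robot
print(robot.close_job())"
```

```text
the job is handed in; nothing more can be done
None
```

The job is handed in at about 27 s: the reset button was pressed to its bottom and the stylus is back in its stand; the valve was screwed to its stop and backed off two turns (within about 0.01 rad by my estimate), with the crank grip still held.

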